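Nest the press dies, unlatch the heel press and hold its beam up

TASK

Get the cobbler's heel press ready for a die change: first stand the round die and the oblong die fully home in the wooden nests of their own shape. Then take the upright finger-piece of the press's spring latch, pull it sideways against its spring, lift the front end of the beam off its ball by at least 8 cm, and finish while still holding the beam raised: do not let go or prop it. Leave the bystanding things on the bench where they are.

Things in the scene. Friction and masses are not known exactly. Their poses are not given: they have to be found in the camera images.
- die_round_center (a point): centre (half-way up) of the loose round die: plain aluminium cylinder, 40 mm diameter, 55 mm high, about 0.2 kg, standing upright on the bench; this point is 27.5 mm above its underside
- die_oblong_center (a point): centre (half-way up) of the loose oblong die: plain aluminium block 30 mm (its x) x 50 mm (its y) x 55 mm high, about 0.2 kg, standing upright; this point is 27.5 mm above its underside
- nest_round_hole0 (a point): centre of the mouth, at the top face, of the round nest: a fixed block of pale wood 80 x 80 mm, top 22 mm above the bench, with a round blind pocket 48 mm across and 12 mm deep. Takes the round die only. A die fully home has its centre 15.5 mm above this point
- nest_oblong_hole0 (a point): centre of the mouth, at the top face, of the oblong nest: like the round nest, its rectangular blind pocket is 38 mm (its x) x 58 mm (its y), 12 mm deep. Takes the oblong die only, long side along the nest's y. A die fully home has its centre 15.5 mm above this point
- press: the heel press, grey steel, fixed; base plate 270 mm (its x) x 110 mm (its y) x 12 mm, origin at the centre of its underside on the bench; its -x end is the front, roughly facing the robot. A 40 mm steel ball on a stem (top 78 mm above the bench) stands 90 mm in front of the origin; the beam lies over it, its cup on the ball
- beam_hinge (a point): middle of the beam's hinge pin, 105 mm behind the press's origin (+x), 89 mm above the bench; the pin is parallel to the press's y. The beam is a bar 42 mm wide, 22 mm thick (top 100 mm above the bench), its front end 225 mm in front of the pin
- latch_grip (a point): where to grip the latch: middle of its upright finger-piece on the beam, above the ball: 195 mm in front of and 42 mm above the hinge pin (131 mm above the bench, beam down). It is 12 mm thick along the press's y, 22 mm along its x, from the carriage plate 22.5 mm below this point to a round top 25.5 mm above it. Axes: the press's, tilting with the beam
- latch (a joint): how far the latch is drawn, m: 0 = sprung home, its bolt under the ball, locking the beam down; it slides along the press's +y side (left, seen from the press's front) up to 0.020. The beam is free from 0.012 on; the spring pulls back with 3 N at home, 8 N fully drawn. It rides on the beam, so draw and lift in one grip
- beam (a joint): tilt of the beam, rad: 0 = down on the ball, grows as the front end rises, to 0.9; at 0.36 the front end is 8 cm up. The beam and latch weigh about 0.8 kg (some 4 N to lift at the finger-piece) and fall back when let go
- hammer: bystander, to be left alone: cobbler's hammer, wooden handle
- tack_tin: bystander, to be left alone: small brass tack tin, 40 mm across, 22 mm high
- spool: bystander, to be left alone: thread spool, 44 mm across, 60 mm high
- glue_jar: bystander, to be left alone: amber jar, 60 mm across, 85 mm high
- wax: bystander, to be left alone: yellowish wax cake 50 x 35 x 22 mm
- heel_blank: bystander, to be left alone: black D-shaped rubber heel, 68 x 60 x 14 mm
- brush: bystander, to be left alone: shoe brush 150 x 45 x 40 mm

How it is judged:
On the way, in this order (a step that is already met when the one before it is completed fails the run):
1. both dies stand fully home in the nests of their shape, beam still down (horizontal distance between die_round_center and nest_round_hole0 below 0.008 m and z of die_round_center in the frame of nest_round_hole0 between 0.012 and 0.0185 m and angle between each of die_round_center, die_oblong_center's own z axis and vertical below 0.1 rad and horizontal distance between die_oblong_center and nest_oblong_hole0 below 0.008 m and z of die_oblong_center in the frame of nest_oblong_hole0 between 0.012 and 0.0185 m and value of joint beam below 0.03 rad), for 0.2 s.
2. the latch is drawn sideways clear of the ball (value of joint latch above 0.011 m), for 0.1 s.
3. the beam is lifted off its ball (value of joint beam above 0.2 rad), for 0.1 s.
At the end, for the whole second after the job is handed in: The beam is tilted up by more than 0.33 rad (front end over 7 cm up), still, and the fingers bear on it with more than 1 N; each die stands in its own nest, within 8 mm of the pocket's centre, bottomed to within 3 mm and upright within 0.1 rad (value of joint beam above 0.33 rad and velocity of joint beam between -0.1 and 0.1 rad/s and contact force between the fingers and press above 1 N and horizontal distance between die_round_center and nest_round_hole0 below 0.008 m and z of die_round_center in the frame of nest_round_hole0 between 0.012 and 0.0185 m and angle between each of die_round_center, die_oblong_center's own z axis and vertical below 0.1 rad and horizontal distance between die_oblong_center and nest_oblong_hole0 below 0.008 m and z of die_oblong_center in the frame of nest_oblong_hole0 between 0.012 and 0.0185 m); the arm keeps its last pose, push and grip.
It fails at once if a bystanding thing is shoved more than 40 mm (distance of any of hammer, tack_tin, spool, glue_jar, wax, heel_blank, brush from where it was at the start of the episode above 0.04 m).
It also fails if it takes over 62 s, if anything falls off the work surface, if the arm or the gripper's body presses on something with over 40 N, if the wrist force passes 120 N, or if a joint passes its speed limit or range.

ROBOT

A 7-joint arm with a two-finger parallel gripper is mounted at the origin on the work surface. World frame = base frame: x ahead of the robot, y to its left, z up, the work surface at z = 0. Lengths are in m, angles in rad, forces in N, time in s.
With the tool pointing down it reaches from about 0.425 to 0.825 m from the base axis. Payload 3.6 kg.
Tool frame: the origin (TCP) lies midway between the tips of the shut fingers; the grasp point (between the pads) lies robot.grasp_offset behind it (robot.grasp_offset is the distance from the TCP to the grasp point, in m); z points along the fingers, y is the line along which they close (so a half turn about z gives the same grasp; the last joint's range is limited). The gripper opens to 93 mm and grips with 3 to 60 N. Pads are 15 mm wide; open, the fingers measure 128 mm over their backs; the gripper's body (75 mm by 188 mm) begins 65 mm behind the grasp point.
Start: joints at [1.286, 0.615, -0.013, 1.423, 0.008, 1.103, -0.04], TCP at [0.166, -0.628, 0.219] pointing down, gripper open.
Joint ranges: [-3.12, 3.12], [-0.3, 2.06], [-1.34, 1.32], [0.26, 2.42], [-1.36, 4.5], [0.01, 1.98], [-2.84, 2.84]. Speed limits (rad/s): [2.79, 2.79, 3.14, 3.14, 3.14, 3.14, 3.14].

INTERFACE

Orientations are given as a unit quaternion [x, y, z, w].
In Python, from rig import robot, cams gives the robot as it stands. The module is installed in compiled form; this text tells all that it offers.
- The arm moves only by the tool carry_out, never from a script. Its argument "deltas" is a list of rows, each an object with "claw": the gripper command: -1 is shut, 1 is fully open, values between are in proportion; "delta_pos": the shift along the world's x, y, z in cm, a list of three; "roll": the turn about the world's z in rad. In form: [{"claw": claw, "delta_pos": [tx, ty, tz], "roll": roll}, ...]. A call has 1 to 20 rows; each row is the pose to reach, as a shift and turn from the pose commanded when the call began; what a row does not reach only later rows make up. A row lasts 1/10 s, in which the tool goes at most 50 mm and 8.59 degrees, less where a joint would pass 70% of its speed; a pose out of reach is approached as far as the arm can. A call with a gripper value outside its range is refused whole. The fingers move at their own pace and stop on an object; "squeeze" is the grip in N (left out, the last holds). Time passes only in rows, so rows that repeat a pose let the fingers close. It gives the time, the measured TCP pose, the force, the opening and the grip force at its end, in the units of the state.
- robot.sense(): the state, without advancing time (a new reading comes with each control period).
- cams.get_image(name): name is "scene" or "top" or "wrist"; returns a dict with "color" (420x560x3 uint8, red, green, blue), "intrinsics" (3x3 intrinsics, pixels), "dist_coeffs" ([k1, k2, p1, p2, k3] as OpenCV has them; the pictures are not rectified), "world_from_camera" (4x4, takes a point from camera to world coordinates). Camera axes: x right, y up, looking along -z (the intrinsics and any distortion apply to the point x, -y, -z); pixel columns grow to the right and rows downward; lengths in m; the calibration is good to about 2 mm. A picture is of the moment at which its call begins. There is no depth.
- robot.job_done(): hands the job in; it is judged then, once.
The state is a dict: "t": time; "qpos": joint angles; "joint_velocities": joint speeds; "joint_efforts": joint torques, N m; "tool_pos": TCP position; "tool_rot": TCP orientation; "contact_force": force on the tool from outside, world axes, zero at the start; "torque": the same for the moment, N m; "width": opening from 0.0 (shut) to 1.0 (fully open); "grasp_force": force on a finger pad.
Only numpy, scipy, OpenCV 4.12 (cv2) and the standard library are available. Lean on these libraries where they do the work, as an engineer would, in place of code of your own. Each camera call takes 0.05 s, during which the arm holds its last target. There are 200 camera calls.

## Working session

There is one attempt and no reset: what is moved stays moved. The work goes in short steps, Python scripts to look and compute and a tool call to move; the robot and the scene stay as the last step left them, time stands still between calls to the robot, and variables do not carry over. Pictures are saved under pics/ and viewed, at most 10 in all, crops included, and the job is handed in when it is done.

Besides the shell and the picture viewer there is one more tool, called after ">>>" as name(argument=value, ...), one argument or row to a line, values as JSON. carry_out: Moves the arm, as the interface text tells. Its arguments: {"type":"object","properties":{"deltas":{"type":"array"},"squeeze":{"type":"number"}},"required":["deltas"]}

```bash
mkdir -p pics; cat > h.py <<'E'
import numpy as np, cv2
from rig import robot, cams
def grab(n):
    d=cams.get_image(n); d['bgr']=cv2.cvtColor(np.asarray(d['color']),cv2.COLOR_RGB2BGR); return d
def ray(d,uv):
    p=cv2.undistortPoints(np.array(uv,float).reshape(-1,1,2),np.array(d['intrinsics']),np.array(d['dist_coeffs'])).reshape(-1,2)
    T=np.array(d['world_from_camera']); v=np.c_[p[:,0],-p[:,1],-np.ones(len(p))]@T[:3,:3].T
    return T[:3,3],v
def onz(d,uv,z):
    o,v=ray(d,uv); return o+v*((z-o[2])/v[:,2])[:,None]
def proj(d,P):
    T=np.linalg.inv(np.array(d['world_from_camera'])); c=np.atleast_2d(P)@T[:3,:3].T+T[:3,3]
    c=c*[1,-1,-1]
    return cv2.projectPoints(c,np.zeros(3),np.zeros(3),np.array(d['intrinsics']),np.array(d['dist_coeffs']))[0].reshape(-1,2)
E
python3 - <<'E'
from h import *
for n in ['top','scene']:
    d=grab(n); cv2.imwrite(f'pics/{n}0.png',d['bgr']); print(n,np.round(d['world_from_camera'],3).tolist())
    np.save(f'{n}0.npy',d,allow_pickle=True)
print(robot.sense(),robot.grasp_offset)
E
```

```text
top [[-0.007, 0.983, -0.182, 0.406], [-1.0, -0.003, 0.021, 0.034], [0.02, 0.183, 0.983, 1.25], [0.0, 0.0, 0.0, 1.0]]
scene [[-0.337, -0.521, 0.784, 1.406], [0.941, -0.167, 0.294, 0.298], [-0.022, 0.837, 0.547, 0.667], [0.0, 0.0, 0.0, 1.0]]
{'t': 0.1, 'qpos': array([ 1.28552086,  0.61581758, -0.01258747,  1.42468445,  0.0080841 ,
        1.10343596, -0.04037444]), 'joint_velocities': array([ 0.0014197 , -0.00154198, -0.00051691, -0.0039715 ,  0.00037625,
       -0.00024858,  0.00085672]), 'joint_efforts': array([ 7.66870908e-04, -4.60041332e+01,  2.10050270e-01, -1.66244888e+01,
       -6.11325796e-02,  1.69333600e-02,  1.29754876e-04]), 'tool_pos': array([ 0.16615416, -0.62768084,  0.21761827]), 'tool_rot': array([ 9.91636571e-01,  1.29056553e-01, -1.63334642e-04, -1.13602079e-03]), 'contact_force': array([-0.35484522, -0.33116142, -0.14811685]), 'torque': array([-0.03023948,  0.05931019,  0.02911809]), 'grasp_force': 0.0, 'width': 0.9990505900439326} 0.0188
```

View pics/top0.png

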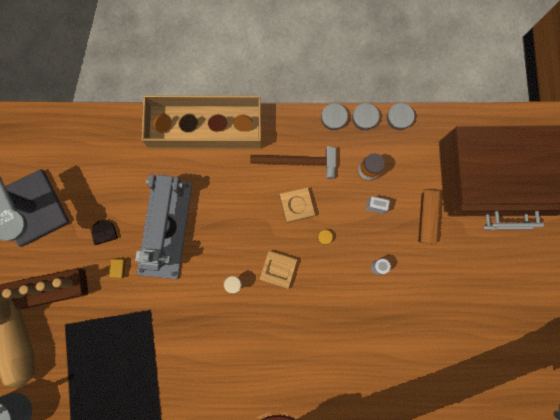

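View pics/scene0.png

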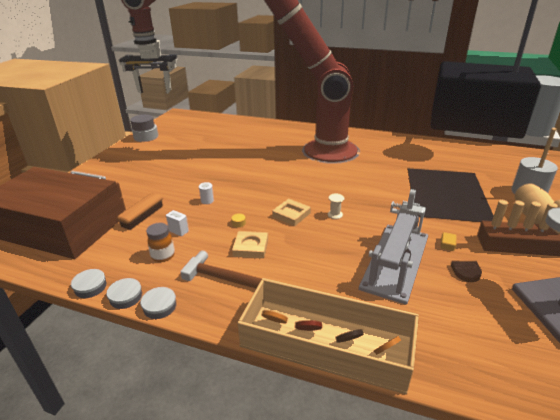

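The top view shows the round die near (382,266), oblong die (378,204), round nest (297,205), oblong nest (279,269), and the press with its latch at about (147,257). I'll zoom in for detail.

```bash
python3 - <<'E'
from h import *
d=np.load('top0.npy',allow_pickle=True).item(); s=np.load('scene0.npy',allow_pickle=True).item()
a=cv2.resize(d['bgr'][180:290,255:400],None,fx=5,fy=5,interpolation=cv2.INTER_CUBIC); cv2.imwrite('pics/c1.png',a)
b=cv2.resize(d['bgr'][170:284,130:196],None,fx=5,fy=5,interpolation=cv2.INTER_CUBIC)
c=cv2.resize(s['bgr'][185:299,360:440],None,fx=5,fy=5,interpolation=cv2.INTER_CUBIC)
cv2.imwrite('pics/c2.png',np.hstack([b,c]))
E
```

```text
(no output)
```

View pics/c1.png

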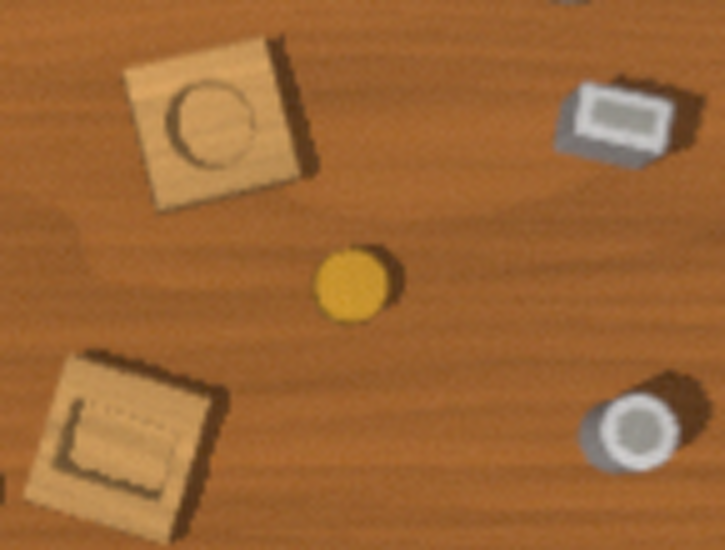

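View pics/c2.png

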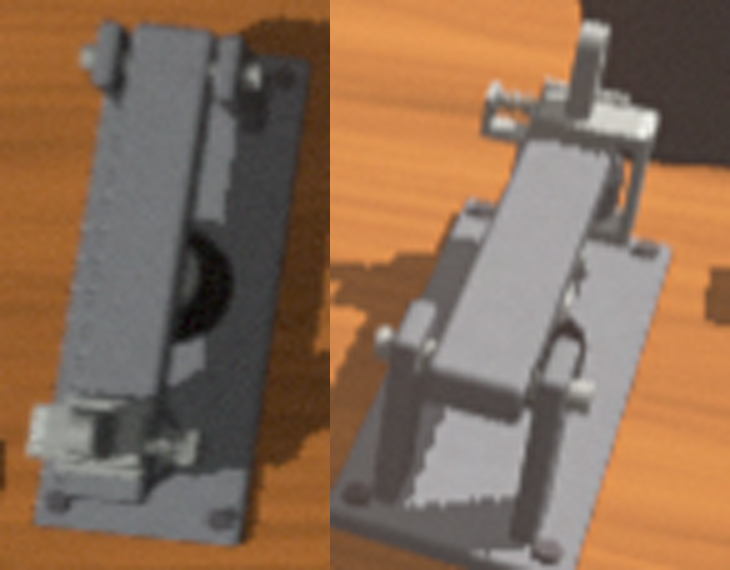

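The crops show: nest top faces (c1) with corners round (125,72),(265,38),(300,178),(158,211) and oblong (75,355),(212,400),(170,543),(25,497); die tops bright at (625,118) and (639,431). In c2 the base corners are (37,522),(240,543),(308,65), and the finger-piece top is at (592,30) in the scene part.

```bash
python3 - <<'E'
from h import *
d=np.load('top0.npy',allow_pickle=True).item(); s=np.load('scene0.npy',allow_pickle=True).item()
f=lambda P,o:np.array([[o[0]+(x+.5)/5-.5,o[1]+(y+.5)/5-.5] for x,y in P])
def quad(name,P,z,o=(255,180)):
    w=onz(d,f(P,o),z); e=np.roll(w,-1,0)-w
    ang=np.degrees(np.arctan2(e[:,1],e[:,0]))
    print(name,'c',np.round(w.mean(0),4),'sides',np.round(np.linalg.norm(e,axis=1),4),'ang90',np.round(ang%90,1),'ang',np.round(ang,0)); return w
quad('nr',[(125,72),(265,38),(300,178),(158,211)],.022)
quad('no',[(75,355),(212,400),(170,543),(25,497)],.022)
quad('do',[(582,83),(673,98),(667,152),(577,138)],.055)
print('dr',onz(d,f([(639,431)],(255,180)),.055))
# colour mask checks
hsv=cv2.cvtColor(d['bgr'],cv2.COLOR_BGR2HSV)
K=8
big=cv2.resize(d['bgr'],None,fx=K,fy=K,interpolation=cv2.INTER_CUBIC); hsv=cv2.cvtColor(big,cv2.COLOR_BGR2HSV)
def blob(m,box):
    mm=np.zeros_like(m); x0,y0,x1,y1=[K*b for b in box]; mm[y0:y1,x0:x1]=m[y0:y1,x0:x1]
    cs=cv2.findContours(mm,0,2)[0]; c=max(cs,key=cv2.contourArea); return c
toimg=lambda p:(np.array(p,float)+.5)/K-.5
gray=((hsv[...,1]<60)&(hsv[...,2]>150)).astype(np.uint8)
for n,b in [('dr',(365,250,400,285)),('do',(362,188,398,220))]:
    c=blob(gray,b); c=cv2.convexHull(c); bx=cv2.boxPoints(cv2.minAreaRect(c)); w=onz(d,toimg(bx),.055)
    print(n,'mask',np.round(w.mean(0),4),np.round(np.linalg.norm(np.diff(w,axis=0),axis=1),4),np.round(np.degrees(np.arctan2(*(w[1]-w[0])[1::-1])),1))
wood=((hsv[...,2]>130)&(hsv[...,1]<165)&(hsv[...,1]>60)).astype(np.uint8)
for n,b in [('nr',(270,180,325,230)),('no',(255,245,305,292))]:
    c=blob(wood,b); c=cv2.convexHull(c); bx=cv2.boxPoints(cv2.minAreaRect(c)); w=onz(d,toimg(bx),.022)
    print(n,'mask',np.round(w.mean(0),4),np.round(np.linalg.norm(np.diff(w,axis=0),axis=1),4),np.round(np.degrees(np.arctan2(*(w[1]-w[0])[1::-1])),1))
o=(130,170)
b=onz(d,f([(37,522),(240,543),(308,65)],o),.012); print('base',b.round(4),np.linalg.norm(b[1]-b[0]),np.linalg.norm(b[2]-b[1]))
c=(b[0]+b[2])/2; print('press c',c, 'xdir deg',np.degrees(np.arctan2(*(b[2]-b[1])[1::-1])),'ydir',np.degrees(np.arctan2(*(b[0]-b[1])[1::-1])))
bt=onz(d,f([(135,28),(60,395),(212,35),(155,400)],o),.1);print('beam top',bt.round(4), np.degrees(np.arctan2(*(bt[0]-bt[1])[1::-1])),np.degrees(np.arctan2(*(bt[2]-bt[3])[1::-1])))
print('finger base beam-ctr', )
ft=onz(s,[[360+262/5,185+30/5]],.1565); print('finger top via scene',ft, 'px in top',proj(d,ft))
E
```

```text
nr c [ 0.6412 -0.0595  0.022 ] sides [0.08   0.0805 0.08   0.0794] ang90 [13.8 12.6 13.  12.5] ang [ -76. -167.  103.   13.]
no c [ 0.4651 -0.0076  0.022 ] sides [0.0774 0.0789 0.0806 0.0799] ang90 [71.6 72.6 72.3 70.3] ang [-108.  163.   72.  -20.]
do c [ 0.6378 -0.2781  0.055 ] sides [0.0491 0.0298 0.0483 0.0303] ang90 [80.2 80.8 80.8 82.3] ang [-100.  171.   81.   -8.]
dr [[ 0.47134244 -0.27701463  0.055     ]]
dr mask [ 0.4708 -0.2769  0.055 ] [0.0391 0.039  0.039 ] -29.0
do mask [ 0.6378 -0.2764  0.055 ] [0.0298 0.0507 0.0298] -15.0
nr mask [ 0.6415 -0.0585  0.022 ] [0.0847 0.086  0.0837] -76.2
no mask [ 0.4655 -0.0057  0.022 ] [0.0844 0.0835 0.0842] -17.2
base [[0.456  0.3693 0.012 ]
 [0.4439 0.262  0.012 ]
 [0.7057 0.2329 0.012 ]] 0.10803322413829683 0.2634572826225302
press c [0.58087308 0.301132   0.012     ] xdir deg -6.327030739077998 ydir 83.56515620192296
beam top [[0.7041 0.3078 0.1   ]
 [0.5151 0.3374 0.1   ]
 [0.7003 0.2684 0.1   ]
 [0.5122 0.2903 0.1   ]] -8.882945772858385 -6.65101566198683
finger base beam-ctr
finger top via scene [[0.49887155 0.31073461 0.1565    ]] px in top [[146.39958496 253.1224581 ]]
```

Sizes check out (nests 80 mm, oblong die 49×30, base 108×263). I'll move above the round die now.

>>> carry_out(
  deltas=[
    {"claw": 1, "delta_pos": [10, 12, -3], "roll": -0.14},
    {"claw": 1, "delta_pos": [20, 23, -6], "roll": -0.28},
    {"claw": 1, "delta_pos": [30.5, 35.1, -9.9], "roll": -0.42},
    {"claw": 1, "delta_pos": [30.5, 35.1, -9.9], "roll": -0.42},
    {"claw": 1, "delta_pos": [30.5, 35.1, -9.9], "roll": -0.42},
    {"claw": 1, "delta_pos": [30.5, 35.1, -9.9], "roll": -0.42},
    {"claw": 1, "delta_pos": [30.5, 35.1, -9.9], "roll": -0.42},
    {"claw": 1, "delta_pos": [30.5, 35.1, -9.9], "roll": -0.42},
    {"claw": 1, "delta_pos": [30.5, 35.1, -9.9], "roll": -0.42},
    {"claw": 1, "delta_pos": [30.5, 35.1, -9.9], "roll": -0.42},
    {"claw": 1, "delta_pos": [30.5, 35.1, -9.9], "roll": -0.42},
    {"claw": 1, "delta_pos": [30.5, 35.1, -9.9], "roll": -0.42},
    {"claw": 1, "delta_pos": [30.5, 35.1, -9.9], "roll": -0.42},
    {"claw": 1, "delta_pos": [30.5, 35.1, -9.9], "roll": -0.42},
  ],
  squeeze=20,
)

```text
t: 1.5
tool_pos: [0.4701, -0.2794, 0.12]
tool_rot: [0.997, -0.082, -0.0, 0.001]
contact_force: [0.0, 0.1, 1.2]
width: 1.0
grasp_force: 0.0
```

>>> carry_out(
  deltas=[
    {"claw": 1, "delta_pos": [0, 0, -4], "roll": 0},
    {"claw": 1, "delta_pos": [0, 0, -8], "roll": 0},
    {"claw": 1, "delta_pos": [0, 0, -9.7], "roll": 0},
    {"claw": 1, "delta_pos": [0, 0, -9.7], "roll": 0},
    {"claw": -1, "delta_pos": [0, 0, -9.7], "roll": 0},
    {"claw": -1, "delta_pos": [0, 0, -9.7], "roll": 0},
    {"claw": -1, "delta_pos": [0, 0, -9.7], "roll": 0},
    {"claw": -1, "delta_pos": [0, 0, -9.7], "roll": 0},
    {"claw": -1, "delta_pos": [0, 0, -9.7], "roll": 0},
    {"claw": -1, "delta_pos": [0, 0, -9.7], "roll": 0},
  ],
)

```text
t: 2.5
tool_pos: [0.4715, -0.2773, 0.023]
tool_rot: [0.997, -0.08, 0.0, 0.0]
contact_force: [0.8, -0.6, -1.1]
width: 0.533
grasp_force: 0.0
```

>>> carry_out(
  deltas=[
    {"claw": -1, "delta_pos": [0, 0, 0], "roll": 0},
    {"claw": -1, "delta_pos": [0, 0, 0], "roll": 0},
    {"claw": -1, "delta_pos": [0, 0, 0], "roll": 0},
    {"claw": -1, "delta_pos": [0, 0, 0], "roll": 0},
  ],
)

```text
t: 2.9
tool_pos: [0.4714, -0.2775, 0.0227]
tool_rot: [0.997, -0.081, 0.0, 0.0]
contact_force: [0.7, 0.3, 1.4]
width: 0.426
grasp_force: 20.0
```

>>> carry_out(
  deltas=[
    {"claw": -1, "delta_pos": [0, 0, 4], "roll": 0},
    {"claw": -1, "delta_pos": [0, 0, 7], "roll": 0},
    {"claw": -1, "delta_pos": [4, 5.1, 7], "roll": 0},
    {"claw": -1, "delta_pos": [7, 9, 7], "roll": 0},
    {"claw": -1, "delta_pos": [10, 12.8, 7], "roll": 0},
    {"claw": -1, "delta_pos": [13, 16.7, 7], "roll": 0},
    {"claw": -1, "delta_pos": [15.5, 20, 7], "roll": 0},
    {"claw": -1, "delta_pos": [17, 21.8, 7], "roll": 0},
    {"claw": -1, "delta_pos": [17, 21.8, 6], "roll": 0},
    {"claw": -1, "delta_pos": [17, 21.8, 4], "roll": 0},
    {"claw": -1, "delta_pos": [17, 21.8, 3], "roll": 0},
    {"claw": -1, "delta_pos": [17, 21.8, 3], "roll": 0},
    {"claw": -1, "delta_pos": [17, 21.8, 3], "roll": 0},
    {"claw": -1, "delta_pos": [17, 21.8, 3], "roll": 0},
  ],
)

```text
t: 4.3
tool_pos: [0.6418, -0.0599, 0.0535]
tool_rot: [0.997, -0.081, 0.001, 0.0]
contact_force: [0.4, -0.7, -1.9]
width: 0.426
grasp_force: 20.0
```

```bash
python3 - <<'E'
from h import *
a=grab('wrist');b=grab('scene'); np.save('w1.npy',a,allow_pickle=True)
c=cv2.resize(b['bgr'][190:290,210:300],None,fx=4,fy=4,interpolation=cv2.INTER_CUBIC)
w=cv2.resize(a['bgr'],(533,400)); cv2.imwrite('pics/w1.png',np.hstack([c,w])[:, :800])
print(c.shape)
E
```

```text
(400, 360, 3)
```

View pics/w1.png

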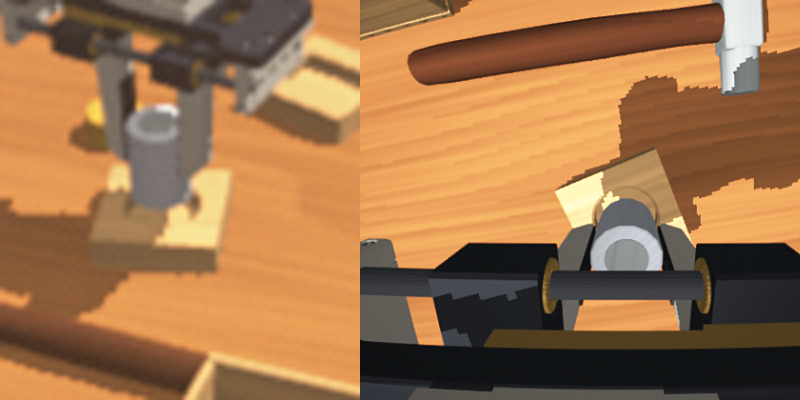

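The die hangs upright over the round pocket (visible around (165,205) in the scene crop, die axis at (625,235) in the wrist view), so I'll lower it.

>>> carry_out(
  deltas=[
    {"claw": -1, "delta_pos": [0, 0, -0.6], "roll": 0},
    {"claw": -1, "delta_pos": [0, 0, -1.2], "roll": 0},
    {"claw": -1, "delta_pos": [0, 0, -1.7], "roll": 0},
    {"claw": -1, "delta_pos": [0, 0, -1.9], "roll": 0},
    {"claw": -1, "delta_pos": [0, 0, -1.9], "roll": 0},
  ],
)

```text
t: 4.9
tool_pos: [0.6412, -0.0593, 0.0332]
tool_rot: [0.997, -0.08, -0.0, -0.0]
contact_force: [-0.1, -0.8, -2.9]
width: 0.425
grasp_force: 20.0
```

>>> carry_out(
  deltas=[
    {"claw": 0.3, "delta_pos": [0, 0, -1.9], "roll": 0},
    {"claw": 0.3, "delta_pos": [0, 0, -1.9], "roll": 0},
    {"claw": 0.3, "delta_pos": [0, 0, -1.9], "roll": 0},
    {"claw": 0.3, "delta_pos": [0, 0, -1.9], "roll": 0},
    {"claw": 1, "delta_pos": [0, 0, 2], "roll": 0},
    {"claw": 1, "delta_pos": [0, 0, 6], "roll": 0},
    {"claw": 1, "delta_pos": [0, 0, 8], "roll": 0},
    {"claw": 1, "delta_pos": [-0.1, -5, 8], "roll": 0},
    {"claw": 1, "delta_pos": [-0.2, -10, 8], "roll": 0},
    {"claw": 1, "delta_pos": [-0.3, -15, 8], "roll": 0},
    {"claw": 1, "delta_pos": [-0.3, -19, 8], "roll": 0},
    {"claw": 1, "delta_pos": [-0.3, -21.8, 8], "roll": 0},
    {"claw": 1, "delta_pos": [-0.3, -21.8, 8], "roll": 0},
    {"claw": 1, "delta_pos": [-0.3, -21.8, 8], "roll": 0},
    {"claw": 1, "delta_pos": [-0.3, -21.8, 8], "roll": 0},
  ],
)

```text
t: 6.4
tool_pos: [0.6393, -0.2747, 0.1138]
tool_rot: [0.997, -0.079, 0.0, -0.001]
contact_force: [-0.2, 0.3, 0.2]
width: 1.002
grasp_force: 0.0
```

```bash
python3 - <<'E'
from h import *
d=grab('top'); np.save('top1.npy',d,allow_pickle=True); K=8
big=cv2.resize(d['bgr'],None,fx=K,fy=K,interpolation=cv2.INTER_CUBIC); hsv=cv2.cvtColor(big,cv2.COLOR_BGR2HSV)
m=((hsv[...,1]<60)&(hsv[...,2]>150)).astype(np.uint8); mm=np.zeros_like(m); mm[175*K:235*K,270*K:325*K]=m[175*K:235*K,270*K:325*K]
c=max(cv2.findContours(mm,0,2)[0],key=cv2.contourArea); (x,y),r=cv2.minEnclosingCircle(c)
w=onz(d,[[(x+.5)/K-.5,(y+.5)/K-.5],[(x+r+.5)/K-.5,(y+.5)/K-.5]],.065); print(w, w[0,1]-w[1,1], robot.sense()['tool_pos'])
E
```

```text
[[ 0.64045351 -0.0584612   0.065     ]
 [ 0.64039536 -0.07926005  0.065     ]] 0.020798846590382787 [ 0.6393273  -0.27450623  0.11386844]
```

The round die is home (top centre within about 1 mm of the nest). Next I'll grasp the oblong die.

>>> carry_out(
  deltas=[
    {"claw": 1, "delta_pos": [0, 0, -3], "roll": 0},
    {"claw": 1, "delta_pos": [0, 0, -6], "roll": 0},
    {"claw": 1, "delta_pos": [0, 0, -8.5], "roll": 0},
    {"claw": 1, "delta_pos": [0, 0, -9.1], "roll": 0},
    {"claw": 1, "delta_pos": [0, 0, -9.1], "roll": 0},
    {"claw": -1, "delta_pos": [0, 0, -9.1], "roll": 0},
    {"claw": -1, "delta_pos": [0, 0, -9.1], "roll": 0},
    {"claw": -1, "delta_pos": [0, 0, -9.1], "roll": 0},
    {"claw": -1, "delta_pos": [0, 0, -9.1], "roll": 0},
    {"claw": -1, "delta_pos": [0, 0, -9.1], "roll": 0},
    {"claw": -1, "delta_pos": [0, 0, -9.1], "roll": 0},
    {"claw": -1, "delta_pos": [0, 0, -9.1], "roll": 0},
    {"claw": -1, "delta_pos": [0, 0, -9.1], "roll": 0},
  ],
)

```text
t: 7.75
tool_pos: [0.6384, -0.2776, 0.0229]
tool_rot: [0.997, -0.081, 0.0, 0.0]
contact_force: [-0.1, -0.0, 1.5]
width: 0.544
grasp_force: 19.6
```

>>> carry_out(
  deltas=[
    {"claw": -1, "delta_pos": [0, 0, 4], "roll": 0},
    {"claw": -1, "delta_pos": [0, 0, 7], "roll": 0},
    {"claw": -1, "delta_pos": [-2.5, 3.8, 7], "roll": -0.05},
    {"claw": -1, "delta_pos": [-5, 7.7, 7], "roll": -0.1},
    {"claw": -1, "delta_pos": [-7.5, 11.6, 7], "roll": -0.157},
    {"claw": -1, "delta_pos": [-10, 15.5, 7], "roll": -0.157},
    {"claw": -1, "delta_pos": [-12.5, 19.4, 7], "roll": -0.157},
    {"claw": -1, "delta_pos": [-15, 23.3, 7], "roll": -0.157},
    {"claw": -1, "delta_pos": [-16.5, 25.8, 7], "roll": -0.157},
    {"claw": -1, "delta_pos": [-17.3, 27, 6], "roll": -0.157},
    {"claw": -1, "delta_pos": [-17.3, 27, 4.5], "roll": -0.157},
    {"claw": -1, "delta_pos": [-17.3, 27, 3], "roll": -0.157},
    {"claw": -1, "delta_pos": [-17.3, 27, 3], "roll": -0.157},
    {"claw": -1, "delta_pos": [-17.3, 27, 3], "roll": -0.157},
    {"claw": -1, "delta_pos": [-17.3, 27, 3], "roll": -0.157},
  ],
)

```text
t: 9.25
tool_pos: [0.4659, -0.0075, 0.0531]
tool_rot: [0.987, -0.159, 0.001, -0.0]
contact_force: [0.0, -0.3, -1.8]
width: 0.544
grasp_force: 19.6
```

```bash
python3 - <<'E'
from h import *
a=grab('wrist');b=grab('scene')
c=cv2.resize(b['bgr'][150:250,250:340],None,fx=4,fy=4,interpolation=cv2.INTER_CUBIC)
w=cv2.resize(a['bgr'],(533,400)); cv2.imwrite('pics/w2.png',np.hstack([c,w])[:, :800])
E
```

```text
(no output)
```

View pics/w2.png

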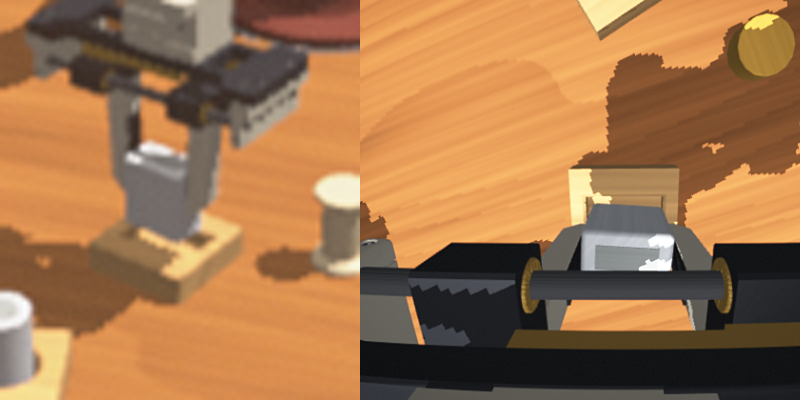

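The die is square to the pocket and centred in it (pocket x 587–663, die 588–665 in the wrist view). Lowering.

>>> carry_out(
  deltas=[
    {"claw": -1, "delta_pos": [0, 0, -0.6], "roll": 0},
    {"claw": -1, "delta_pos": [0, 0, -1.2], "roll": 0},
    {"claw": -1, "delta_pos": [0, 0, -1.7], "roll": 0},
    {"claw": -1, "delta_pos": [0, 0, -1.9], "roll": 0},
    {"claw": -1, "delta_pos": [0, 0, -1.9], "roll": 0},
  ],
)

```text
t: 9.85
tool_pos: [0.4651, -0.0074, 0.0332]
tool_rot: [0.987, -0.158, -0.0, 0.0]
contact_force: [-0.1, 0.6, -1.5]
width: 0.541
grasp_force: 19.6
```

>>> carry_out(
  deltas=[
    {"claw": 0.4, "delta_pos": [0, 0, -0.0], "roll": 0},
    {"claw": 0.4, "delta_pos": [0, 0, 0], "roll": 0},
    {"claw": 0.4, "delta_pos": [0, 0, 0], "roll": 0},
    {"claw": 0.4, "delta_pos": [0, 0, 0], "roll": 0},
    {"claw": 0.4, "delta_pos": [0, 0, 3], "roll": 0},
    {"claw": 0.4, "delta_pos": [0, 0, 7], "roll": 0},
    {"claw": 0, "delta_pos": [0, 0, 11], "roll": 0},
    {"claw": 0, "delta_pos": [0, 0, 15], "roll": 0.1},
    {"claw": 0, "delta_pos": [0, 0, 19], "roll": 0.2},
    {"claw": 0, "delta_pos": [0, 5, 21], "roll": 0.2},
    {"claw": 0, "delta_pos": [0, 9, 21], "roll": 0.2},
    {"claw": 0, "delta_pos": [0, 12, 21], "roll": 0.2},
    {"claw": 0, "delta_pos": [0, 12, 21], "roll": 0.2},
    {"claw": 0, "delta_pos": [0, 12, 21], "roll": 0.2},
  ],
)

```text
t: 11.25
tool_pos: [0.465, 0.1128, 0.2435]
tool_rot: [0.998, -0.058, -0.0, 0.0]
contact_force: [-0.1, -0.9, 0.2]
width: 0.5
grasp_force: 0.0
```

```bash
python3 - <<'E'
from h import *
t=grab('top'); s=grab('scene');w=grab('wrist')
for n,d in zip('tsw',(t,s,w)): np.save(n+'2.npy',d,allow_pickle=True)
K=8
big=cv2.resize(t['bgr'],None,fx=K,fy=K,interpolation=cv2.INTER_CUBIC); hsv=cv2.cvtColor(big,cv2.COLOR_BGR2HSV)
m=((hsv[...,1]<60)&(hsv[...,2]>150)).astype(np.uint8); mm=np.zeros_like(m); mm[245*K:292*K,255*K:305*K]=m[245*K:292*K,255*K:305*K]
cs=cv2.findContours(mm,0,2)[0]
if cs:
    c=cv2.convexHull(max(cs,key=cv2.contourArea)); bx=(cv2.boxPoints(cv2.minAreaRect(c))+.5)/K-.5
    q=onz(t,bx,.065); print('oblong top',q.mean(0),np.linalg.norm(np.diff(q,axis=0),axis=1))
z=lambda im,f:cv2.resize(im,None,fx=f,fy=f,interpolation=cv2.INTER_CUBIC)
a=z(t['bgr'][245:285,130:180],7); b=z(s['bgr'][182:222,385:435],7)
cv2.imwrite('pics/l.png',np.hstack([np.vstack([a,b]),cv2.resize(w['bgr'],(450,338))[:, :].copy() if 0 else cv2.copyMakeBorder(cv2.resize(w['bgr'],(450,338)),0,222,0,0,0)]))
print(robot.sense()['tool_pos'])
E
```

```text
oblong top [ 0.46433718 -0.00663572  0.065     ] [0.03152513 0.05054558 0.03145234]
[0.46533423 0.11086658 0.24354405]
```

View pics/l.png

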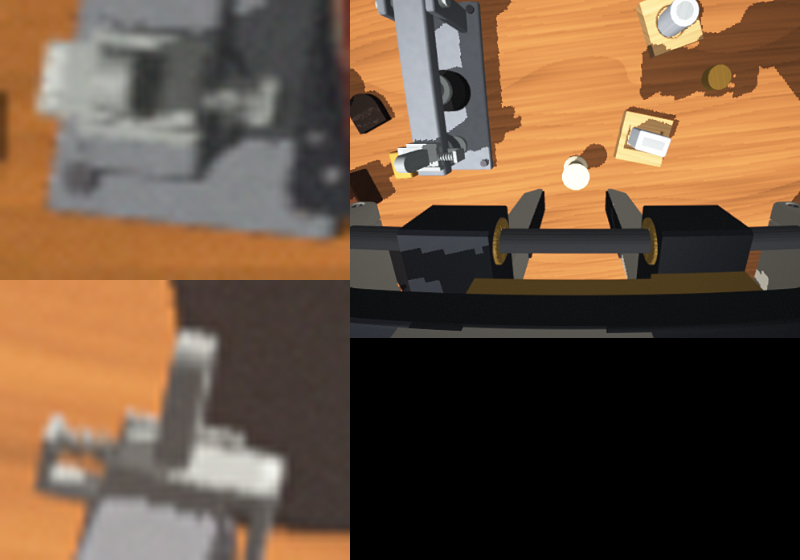

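Both dies are in their nests. In the crops the finger-piece's top is at top-view crop (113,85) and scene crop (197,58); I'll cross-check these by triangulation.

```bash
python3 - <<'E'
from h import *
t=np.load('t2.npy',allow_pickle=True).item(); s=np.load('s2.npy',allow_pickle=True).item();w=np.load('w2.npy',allow_pickle=True).item()
g=lambda x,y,o:[[o[0]+(x+.5)/7-.5,o[1]+(y+.5)/7-.5]]
T=g(113,85,(130,245)); S=g(197,58,(385,182)); W=[[ (402-350+8)*560/450, 161*420/338]]
W=[[(412-350)*560/450,158*420/338]]
for n,d,p in (('t',t,T),('s',s,S),('w',w,W)): print(n,p,onz(d,p,.154).round(4))
def tri(obs):
    A=np.zeros((3,3));b=np.zeros(3)
    for d,p in obs:
        o,v=ray(d,p); v=v[0]/np.linalg.norm(v[0]); M=np.eye(3)-np.outer(v,v); A+=M;b+=M@o
    return np.linalg.solve(A,b)
print('tri ts',tri([(t,T),(s,S)]))
# finger bottom on carriage in scene view, z=.1085 : crop (178,185)
print('bot s',onz(s,g(178,185,(385,182)),.1085))
# expected grip from base pose
for P in ([.4925,.310,.131],[.4925,.310,.156]): print(P,proj(t,P),proj(s,P),proj(w,P)*[450/560,338/420]+[350,0])
x=w['bgr'][170:225,30:160]; cv2.imwrite('pics/wl.png',cv2.resize(x,None,fx=6,fy=6,interpolation=cv2.INTER_CUBIC))
E
```

```text
t [[145.71428571428572, 256.7142857142857]] [[0.4906 0.3126 0.154 ]]
s [[412.7142857142857, 189.85714285714286]] [[0.4886 0.3111 0.154 ]]
w [[77.15555555555555, 196.33136094674558]] [[0.5002 0.2954 0.154 ]]
tri ts [0.49055115 0.31165523 0.15526862]
bot s [[0.49989116 0.31246734 0.1085    ]]
[0.4925, 0.31, 0.131] [[149.23540018 256.63266663]] [[410.63347679 198.61242728]] [[415.06205693 161.25758982]]
[0.4925, 0.31, 0.156] [[146.64095938 255.83266435]] [[412.25009054 189.85409552]] [[401.23598836 166.30042677]]
```

View pics/wl.png

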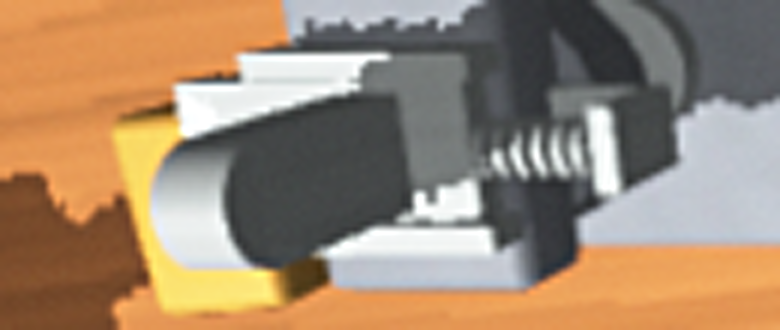

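Wrist crop: finger-piece top strip at (200,205), which agrees with a grip point of about (0.492, 0.311). Moving above it.

>>> carry_out(
  deltas=[
    {"claw": -0.3, "delta_pos": [1, 5, 0], "roll": 0},
    {"claw": -0.3, "delta_pos": [2, 10, 0], "roll": 0},
    {"claw": -0.3, "delta_pos": [2.7, 14, 0], "roll": 0},
    {"claw": -0.3, "delta_pos": [2.7, 17.5, -2], "roll": 0},
    {"claw": -0.3, "delta_pos": [2.7, 20, -4], "roll": 0},
    {"claw": -0.3, "delta_pos": [2.7, 20, -6], "roll": 0},
    {"claw": -0.3, "delta_pos": [2.7, 20, -6], "roll": 0},
    {"claw": -0.3, "delta_pos": [2.7, 20, -6], "roll": 0},
    {"claw": -0.3, "delta_pos": [2.7, 20, -6], "roll": 0},
  ],
)

```text
t: 12.3
tool_pos: [0.4938, 0.3115, 0.185]
tool_rot: [0.998, -0.06, 0.001, -0.0]
contact_force: [-0.6, -0.1, -0.4]
width: 0.349
grasp_force: 0.0
```

```bash
python3 - <<'E'
from h import *
s=grab('scene');w=grab('wrist'); print(robot.sense()['tool_pos'],robot.sense()['width'])
a=cv2.resize(s['bgr'][150:250,370:450],None,fx=4,fy=4,interpolation=cv2.INTER_CUBIC)
b=cv2.resize(w['bgr'][200:340,140:308+112],None,fx=1.7,fy=1.7)
b=cv2.copyMakeBorder(b,0,400-b.shape[0],0,0,0); cv2.imwrite('pics/g.png',np.hstack([a,b])); print(a.shape,b.shape)
for P in ([.492,.311,.156],[.492,.311,.131]): print((proj(w,P)-[140,200])*1.7+[320,0])
E
```

```text
[0.49347881 0.3119887  0.18508227] 0.34984726565532964
(400, 320, 3) (400, 476, 3)
[[558.48790027  57.14149314]]
[[558.45776433  38.95346811]]
```

View pics/g.png

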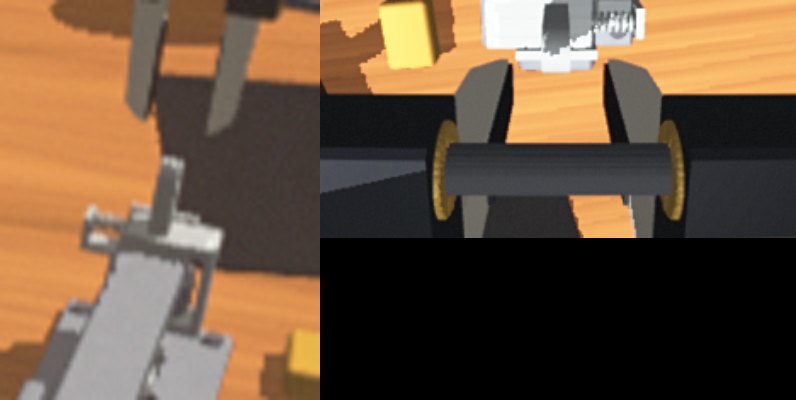

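The finger-piece (wrist crop x≈543–570) is centred between the fingers (512–605). I'll descend and grip.

>>> carry_out(
  deltas=[
    {"claw": -0.3, "delta_pos": [-0.1, 0, -2.5], "roll": 0},
    {"claw": -0.3, "delta_pos": [-0.1, 0, -5], "roll": 0},
    {"claw": -0.3, "delta_pos": [-0.1, 0, -6.9], "roll": 0},
    {"claw": -0.3, "delta_pos": [-0.1, 0, -6.9], "roll": 0},
    {"claw": -0.3, "delta_pos": [-0.1, 0, -6.9], "roll": 0},
    {"claw": -1, "delta_pos": [-0.1, 0, -6.9], "roll": 0},
    {"claw": -1, "delta_pos": [-0.1, 0, -6.9], "roll": 0},
    {"claw": -1, "delta_pos": [-0.1, 0, -6.9], "roll": 0},
    {"claw": -1, "delta_pos": [-0.1, 0, -6.9], "roll": 0},
    {"claw": -1, "delta_pos": [-0.1, 0, -6.9], "roll": 0},
    {"claw": -1, "delta_pos": [-0.1, 0, -6.9], "roll": 0},
  ],
  squeeze=30,
)

```text
t: 13.5
tool_pos: [0.4918, 0.3131, 0.1155]
tool_rot: [0.998, -0.059, 0.001, -0.001]
contact_force: [0.2, 0.1, 6.2]
width: 0.124
grasp_force: 30.0
```

>>> carry_out(
  deltas=[
    {"claw": -1, "delta_pos": [0.05, 0.4, 0], "roll": 0},
    {"claw": -1, "delta_pos": [0.1, 0.8, 0], "roll": 0},
    {"claw": -1, "delta_pos": [0.15, 1.2, 0], "roll": 0},
    {"claw": -1, "delta_pos": [0.2, 1.6, 0], "roll": 0},
    {"claw": -1, "delta_pos": [0.2, 1.7, 0], "roll": 0},
    {"claw": -1, "delta_pos": [0.2, 1.7, 0], "roll": 0},
    {"claw": -1, "delta_pos": [0.2, 1.7, 0], "roll": 0},
  ],
)

```text
t: 14.2
tool_pos: [0.4934, 0.3263, 0.1155]
tool_rot: [0.998, -0.06, -0.0, 0.002]
contact_force: [-2.4, -5.7, 9.8]
width: 0.129
grasp_force: 30.0
```

>>> carry_out(
  deltas=[
    {"claw": -1, "delta_pos": [0.03, 0.3, 0], "roll": 0},
    {"claw": -1, "delta_pos": [0.03, 0.3, 0], "roll": 0},
    {"claw": -1, "delta_pos": [0.2, 0.28, 0.9], "roll": 0},
    {"claw": -1, "delta_pos": [0.5, 0.25, 1.9], "roll": 0},
    {"claw": -1, "delta_pos": [0.5, 0.25, 1.9], "roll": 0},
    {"claw": -1, "delta_pos": [0.5, 0.25, 1.9], "roll": 0},
  ],
)

```text
t: 14.8
tool_pos: [0.4974, 0.3266, 0.1312]
tool_rot: [0.998, -0.061, -0.002, 0.005]
contact_force: [-0.4, -6.6, -3.7]
width: 0.129
grasp_force: 30.0
```

>>> carry_out(
  deltas=[
    {"claw": -1, "delta_pos": [0.35, -0.04, 0.9], "roll": 0},
    {"claw": -1, "delta_pos": [0.7, -0.08, 1.9], "roll": 0},
    {"claw": -1, "delta_pos": [1.15, -0.13, 2.8], "roll": 0},
    {"claw": -1, "delta_pos": [1.6, -0.18, 3.7], "roll": 0},
    {"claw": -1, "delta_pos": [2.1, -0.23, 4.5], "roll": 0},
    {"claw": -1, "delta_pos": [2.65, -0.29, 5.3], "roll": 0},
    {"claw": -1, "delta_pos": [3.2, -0.36, 6.1], "roll": 0},
    {"claw": -1, "delta_pos": [3.9, -0.43, 6.9], "roll": 0},
    {"claw": -1, "delta_pos": [4.1, -0.45, 7.2], "roll": 0},
    {"claw": -1, "delta_pos": [4.1, -0.45, 7.2], "roll": 0},
    {"claw": -1, "delta_pos": [4.1, -0.45, 7.2], "roll": 0},
    {"claw": -1, "delta_pos": [4.1, -0.45, 7.2], "roll": 0},
    {"claw": -1, "delta_pos": [4.1, -0.45, 7.2], "roll": 0},
    {"claw": -1, "delta_pos": [4.1, -0.45, 7.2], "roll": 0},
  ],
)

```text
t: 16.2
tool_pos: [0.5362, 0.3223, 0.2021]
tool_rot: [0.998, -0.061, -0.005, 0.005]
contact_force: [-2.7, -6.1, -3.4]
width: 0.126
grasp_force: 30.0
```

```bash
python3 - <<'E'
from h import *
s=grab('scene'); r=robot.sense(); print(r['tool_pos'],r['contact_force'],r['width'],r['grasp_force'],np.abs(r['joint_velocities']).max())
cv2.imwrite('pics/end.png',cv2.resize(s['bgr'][120:310,180:460],None,fx=2.8,fy=2.8,interpolation=cv2.INTER_CUBIC))
E
```

```text
[0.53623028 0.32236619 0.20213085] [-3.66850272 -7.66102932 -4.33939057] 0.12469568059934602 29.999257111921906 0.0013407968092247538
```

View pics/end.png

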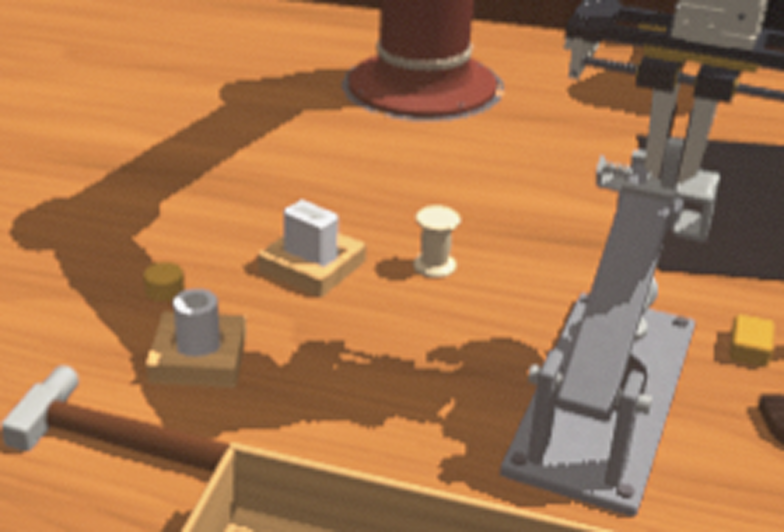

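The picture shows the beam raised well off the ball with the fingers still holding the latch, and both dies seated. The tool has risen 8.7 cm, so the tilt is about 0.48 rad. Handing in.

```bash
python3 -c "
from rig import robot
print(robot.job_done())"
```

```text
the job is handed in; nothing more can be done
None
```

I handed the job in at about 16 s with both dies home in their nests, the latch drawn, and the gripper still holding the beam up. The tilt was about 0.48 rad, so the front end was about 10 cm up. The hand-in returned no verdict.

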